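Press the end panel onto a bead tray with the bench quick clamp

TASK

The walnut bead tray in the bench quick clamp still has its end panel standing proud on its dowels. Working the clamp only by its trigger and release tab, squeeze the trigger again and again until the jaws have closed on the tray and pressed the panel fully home, finishing with a firm but not crushing squeeze. Then hold the release tab down until the moving jaw has run all the way back open, and leave the tray standing in the clamp.

Things in the scene. Friction and masses are not known exactly. Their poses are not given: they have to be found in the camera images.
- clamp: Blue cast quick clamp bolted to the bench. Origin at bench level below the fixed jaw's face; +x along the bar from the jaws to the handle, z up. Steel bar at z 85 mm, head x 12 to 120 mm up to z 103; black fixed grip x 76 to 103, y +-14, up to z 173. Fixed jaw's black screw pad faces -x at x 0; its screw is set so the pad stands 0 to 8 mm farther out to -x (not measured).
- moving_jaw: Toothed steel bar with the far jaw. Its origin's x in the clamp frame is its travel: 0 at the open stop, growing to 50 mm as it closes; starts at 0 to 10 mm. A catch holds it every 5 mm, so it cannot open until the tab is held down; then a 3 N spring runs it open in about 1 s. Do not push it by hand.
- jaw_face (a point): Middle of the moving jaw's soft rubber pad face (44 mm wide, 42 high) that meets the panel, 30 mm above the bench, 148 mm from the fixed jaw face when open. The rubber yields about 1 mm per 18 N.
- trigger_pad (a point): Front of the orange trigger, where to push; 160 mm above the bench. Lever 24 mm wide (y), 12 thick (x), top at z 173, foot at z 101, hinged 89 mm below this point. Rest x 29 mm in the clamp frame; squeezed it swings towards +x (to the grip), stop at 32 mm. The first 6 mm of a squeeze are idle (2 N); 27 mm walks the jaw 5 mm net, at 4 to 6 N. Let it spring right back each time.
- tab_top (a point): Top of the red release tab behind the grip, 112 mm above the bench, 166 mm along the clamp's +x. Tab 44 mm long (x), 30 wide; this point is 4 mm beyond its middle. Hinged 58 mm nearer the grip; goes down 12 mm to its stop. Press 8 to 10 mm down and hold: about 1.5 N free, 5 to 20 N to trip it while the clamp is tight.
- tray: Walnut bead tray 100 x 86 x 44 mm (plus panel), 0.36 kg, loose on the bench between the jaws; origin at the underside's centre, x along the clamp's +x. It starts 1 to 13 mm short of the screw pad: the closing jaw first slides it there, then drives the panel in. Do not touch it. The wood is crushed over 55 N.
- panel: Tray's end panel, 12 x 86 x 44 mm, on two dowels at the tray's -x end. Origin at its inner face: x = -50 mm in the tray frame when home, 6 to 10 mm farther out at first. Slides in at 12 N (8 to 10 N on the trigger, brief peaks to 14). Once home the trigger goes hard before its stop, some 1.3 N per mm: 11 N on it squeezes 20 N, 16 N 33, 20 N 41, 26 N 55. Finish near 35 N, held a moment.
- bead_tub: Clear open tub of gold beads, 85 x 65 x 50 mm, beside the tray. Leave alone.
- jar: Glass bead jar with a dark wooden cap, 55 mm across, 84 high, near the handle. Leave alone.
- bracelet: Gold bead bracelet ring, 68 mm across, 10 high, lying near the handle. Leave alone.
Things that resemble listed ones, but are neither listed nor needed, are in the scene too. What is shaped like the tray but turquoise is not meant.

How it is judged:
By the outcome, as a careful person would: the job done as asked, in the order asked, and still so for the second after the job is handed in, with the robot touching nothing.
It also fails if it takes over 64 s, if anything falls off the work surface, if the arm or the gripper's body presses on something with over 40 N, if the wrist force passes 120 N, or if a joint passes its speed limit or range.

ROBOT

A 6-joint arm with a two-finger parallel gripper is mounted at the origin on the work surface. World frame = base frame: x ahead of the robot, y to its left, z up, the work surface at z = 0. Lengths are in m, angles in rad, forces in N, time in s.
With the tool pointing down it reaches from about 0.325 to 0.775 m from the base axis. Payload 9.3 kg.
Tool frame: the origin (TCP) lies midway between the tips of the shut fingers; the grasp point (between the pads) lies 19 mm behind it; z points along the fingers, y is the direction in which the jaws open and shut (so a half turn about z gives the same grasp; the last joint's range is limited). The gripper opens to 85 mm and grips with 20 to 120 N. Pads are 22 mm wide; open, the fingers measure 114 mm over their backs; the gripper's body (76 mm by 85 mm) begins 54 mm behind the grasp point. The pads swing forward as they close: fully open they stand 13 mm farther back than shut.
Start: joints at [-1.311, 0.259, 0.021, 1.334, 0, 1.418], TCP at [0.221, -0.504, 0.231] pointing down, gripper open.
Joint ranges: [-3.04, 3.04], [-0.91, 1.82], [-1.04, 1.36], [-1.92, 1.95], [-1.52, 1.45], [-3.14, 3.14]. Speed limits (rad/s): [2.22, 2.22, 2.79, 3.14, 3.14, 3.14].

INTERFACE

Orientations are given as a unit quaternion [w, x, y, z].
In Python, from plant import sense, camera, calibration, finish_job gives the robot as it stands.
- The arm moves only by the tool servo_tool, never from a script. Its argument "targets" is text: rows parted by semicolons, each of 7 numbers parted by spaces: the closure, from 0 (fully open) to 1 (shut), then the shift along the tool's x, y, z in mm, then the turn, a rotation vector about the tool's x, y, z in rad. In form: hand tx ty tz rx ry rz; .... A call has 1 to 10 rows; each row is the pose to reach, as a shift and turn from the pose measured when the call began, along the tool's axes at that moment; what a row does not reach only later rows make up. A row lasts 1/12 s, in which the tool goes at most 41.7 mm and 7.16 degrees, less where a joint would pass 70% of its speed; a pose out of reach is approached as far as the arm can. A call with a gripper value outside its range is refused whole. The fingers move at their own pace and stop on an object; "grip_force" is the grip in N (left out, the last holds). Time passes only in rows, so rows that repeat a pose let the fingers close. It gives the time, the measured TCP pose, the force and the opening at its end, in the units of the state.
- sense(): the state, without advancing time (a new reading comes with each control period).
- camera(name): name is "scene" or "side" or "wrist"; returns the picture (400x640x3 uint8, red, green, blue); there is no depth.
- calibration(name): a dict with "fx", "fy", "cx", "cy" (pixels), "position" and "attitude" of the camera in the world; the wrist camera has in their place "hand_eye" (4x4, takes a point from camera to tool coordinates, whose origin is the TCP and whose axes are the flange's). Camera axes: x right, y down, z forward; pixel columns grow to the right and rows downward; lengths in m; the calibration is good to about 2 mm. The wrist camera is an equidistant fisheye: a pixel r from the principal point sees the ray r / f radians off the axis. A picture is of the moment at which its call begins: read the wrist's pose just before it. calibration takes no time and is no camera call.
- finish_job(): hands the job in, once; it reports no verdict.
The state is a dict: "time": time; "q": joint angles; "dq": joint speeds; "joint_torque": joint torques, N m; "ee_pos": TCP position; "eef_rot": TCP orientation; "force": force on the tool from outside, world axes, zero at the start; "moment": the same for the moment, N m; "opening": opening from 0.0 (shut) to 1.0 (fully open).
Only numpy, scipy, OpenCV 4.12 (cv2) and the standard library are available. Lean on these libraries where they do the work, as an engineer would, in place of code of your own. Each camera call takes 0.05 s, during which the arm holds its last target.

## Working session

There is one attempt and no reset: what is moved stays moved. The work goes in short steps, Python scripts to look and compute and a tool call to move; the robot and the scene stay as the last step left them, time stands still between calls to the robot, and variables do not carry over. Pictures are saved under pics/ and viewed, and the job is handed in when it is done.

Besides the shell and the picture viewer there is one more tool, called after "Request:" as name(argument=value, ...) on one line, values as JSON. servo_tool: Moves the arm, as the interface text tells. Its arguments: {"type":"object","properties":{"targets":{"type":"string"},"grip_force":{"type":"number"}},"required":["targets"]}

```bash
mkdir -p pics
python3 - <<'E'
from plant import *
import cv2
s=sense(); print(s)
for n in("scene","side","wrist"):
    c=calibration(n); print(n,c)
    cv2.imwrite(f"pics/{n}0.png",camera(n)[:,:,::-1])
E
```

```text
{'time': 0.0, 'q': array([-1.31061198e+00,  2.59183355e-01,  2.07799048e-02,  1.33367542e+00,
        3.76005273e-06,  1.41817841e+00]), 'dq': array([-0.00024929,  0.00024622,  0.00144771, -0.00024487,  0.00062729,
        0.00051862]), 'joint_torque': array([-6.32147203e-04, -5.55638337e+01,  3.44537544e+01,  1.35533253e-02,
       -1.91142699e-04,  4.04977555e-06]), 'ee_pos': array([ 0.22056698, -0.50354822,  0.2306781 ]), 'eef_rot': array([-6.40443181e-04,  9.78774599e-01,  2.04938707e-01, -3.25955954e-05]), 'force': array([ 0.21538974,  1.03539321, -0.98706982]), 'moment': array([-0.02803442,  0.02552781, -0.0136796 ]), 'opening': 1.0018365795995599}
scene {'fx': 519.2227087599764, 'fy': 519.2227087599764, 'cx': 316.8193328935878, 'cy': 198.61066587038923, 'position': array([0.9896867 , 0.73462413, 0.66527811]), 'attitude': array([-0.12875478,  0.21049374,  0.84989236, -0.46561525])}
side {'fx': 364.96305090158285, 'fy': 364.96305090158285, 'cx': 321.540125371526, 'cy': 195.95490346766215, 'position': array([0.27559983, 0.59433351, 0.57236349]), 'attitude': array([ 0.11755297, -0.19269831,  0.85838036, -0.46068625])}
wrist {'fx': 309.70691628693146, 'fy': 309.70691628693146, 'cx': 318.3138079038519, 'cy': 198.73868895692365, 'hand_eye': array([[ 7.98560014e-04, -9.50787107e-01, -3.09843896e-01,
         7.93206024e-02],
       [ 9.99999434e-01,  9.77127699e-04, -4.21118048e-04,
        -4.57330805e-04],
       [ 7.03150664e-04, -3.09843384e-01,  9.50787349e-01,
        -1.43032276e-01],
       [ 0.00000000e+00,  0.00000000e+00,  0.00000000e+00,
         1.00000000e+00]])}
```

View pics/scene0.png

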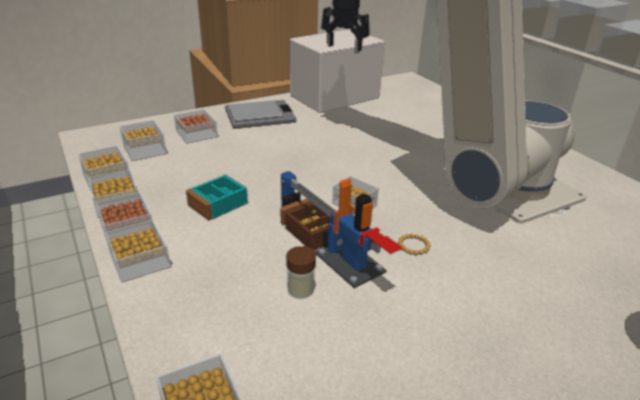

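View pics/side0.png

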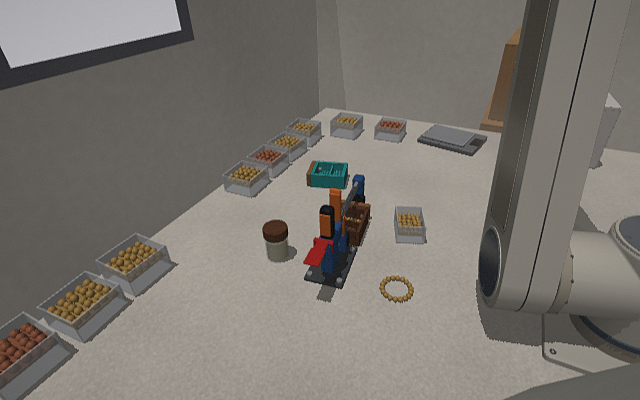

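View pics/wrist0.png

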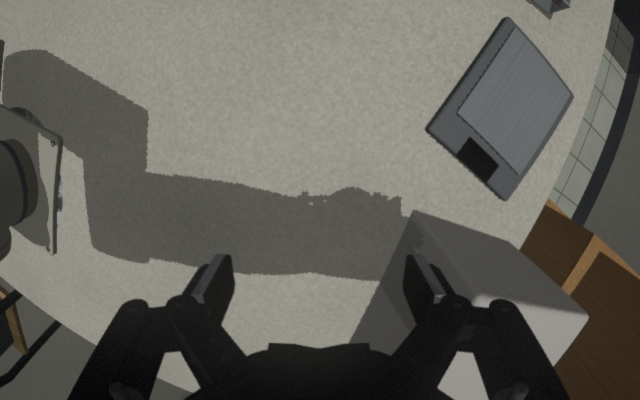

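Run:
```python
import cv2, numpy as np
a=cv2.imread("pics/scene0.png")[160:300,260:440]; b=cv2.imread("pics/side0.png")[165:305,280:440]
cv2.imwrite("pics/crop0.png",np.hstack([cv2.resize(a,(450,350),interpolation=2),cv2.resize(b,(350,306),interpolation=2)[:306].copy() if 0 else cv2.copyMakeBorder(cv2.resize(b,(350,306),interpolation=2),0,44,0,0,0)]))
```

```text
(no output)
```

View pics/crop0.png

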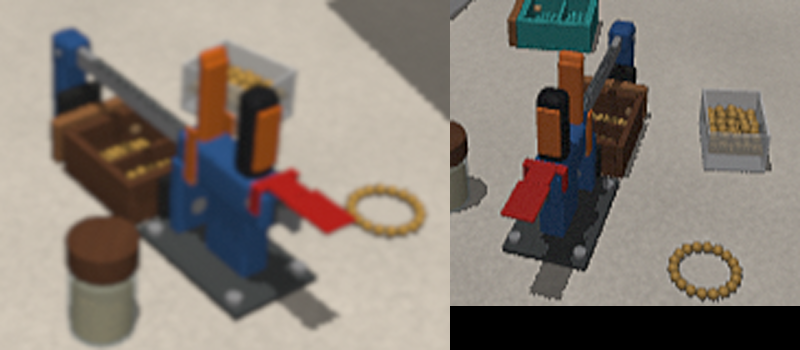

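```bash
cat > h.py <<'E'
import numpy as np, cv2
from scipy.spatial.transform import Rotation as R
from plant import *
def rot(q): return R.from_quat([q[1],q[2],q[3],q[0]])
def ray(n,p):
    c=calibration(n); d=np.array([(p[0]-c['cx'])/c['fx'],(p[1]-c['cy'])/c['fy'],1.])
    return c['position'],rot(c['attitude']).apply(d/np.linalg.norm(d))
def plane(n,p,z):
    o,d=ray(n,p); return o+d*(z-o[2])/d[2]
def tri(a,b):
    o1,d1=ray("scene",a);o2,d2=ray("side",b)
    t=np.linalg.lstsq(np.c_[d1,-d2],o2-o1,rcond=None)[0]
    p,q=o1+t[0]*d1,o2+t[1]*d2
    return (p+q)/2,np.linalg.norm(p-q)
def proj(n,P):
    c=calibration(n); v=rot(c['attitude']).inv().apply(np.array(P)-c['position'])
    return np.array([c['fx']*v[0]/v[2]+c['cx'],c['fy']*v[1]/v[2]+c['cy']])
def wproj(P,s):
    T=calibration("wrist"); H=T['hand_eye']; t=rot(s['eef_rot']).inv().apply(np.array(P)-s['ee_pos'])
    v=H[:3,:3].T@(t-H[:3,3]); r=np.hypot(v[0],v[1]); th=np.arctan2(r,v[2])
    return np.array([T['cx']+T['fx']*th*v[0]/r,T['cy']+T['fy']*th*v[1]/r])
def wray(p,s):
    T=calibration("wrist"); H=T['hand_eye']; x=(p[0]-T['cx'])/T['fx'];y=(p[1]-T['cy'])/T['fy'];r=np.hypot(x,y)+1e-12
    d=np.array([np.sin(r)*x/r,np.sin(r)*y/r,np.cos(r)]); Q=rot(s['eef_rot'])
    return s['ee_pos']+Q.apply(H[:3,3]), Q.apply(H[:3,:3]@d)
def wplane(p,s,z):
    o,d=wray(p,s); return o+d*(z-o[2])/d[2]
E
python3 - <<'E'
from h import *
f=lambda u,v:(260+u/2.5,160+v/2.5)
g=lambda u,v:(280+(u-450)/2.1875,165+v/2.1875)
for n,a,b in [("trig",(213,50),(571,56)),("grip",(262,92),(553,92)),("tabA",(327,232),(502,213)),("tabB",(355,212),(532,220)),("jaw",(70,33),(622,25)),("base1",(237,317),(503,253)),("base2",(314,274),(580,268))]:
    print(n,*tri(f(*a),g(*b)))
print(plane("scene",f(213,50),.173),plane("side",g(571,56),.173))
E
```

```text
trig [0.5321395  0.02801484 0.17799877] 0.0008263761911560465
grip [0.52486694 0.08355341 0.17252308] 0.0035299808086462305
tabA [0.52753021 0.17821017 0.11132358] 0.002136634286680233
tabB [0.50064249 0.17508222 0.11459643] 0.00244125670485666
jaw [ 0.55601152 -0.16917409  0.09946085] 0.0006764009826906151
base1 [0.56003265 0.1267076  0.00373648] 0.0009665122240700495
base2 [0.48332242 0.11725056 0.00904991] 0.0015333597431723821
[0.52712609 0.02003028 0.173     ] [0.53516522 0.02156803 0.173     ]
```

Request:
servo_tool(targets="1 483 -310 0 0 0 -1.281;1 483 -310 0 0 0 -1.281;1 483 -310 0 0 0 -1.281;1 483 -310 0 0 0 -1.281;1 483 -310 0 0 0 -1.281;1 483 -310 0 0 0 -1.281;1 483 -310 0 0 0 -1.281;1 483 -310 0 0 0 -1.281;1 483 -310 0 0 0 -1.281;1 483 -310 0 0 0 -1.281", grip_force=40)

```text
time: 0.98
ee_pos: [0.4521, -0.1549, 0.2313]
eef_rot: [-0.0, 0.672, 0.741, 0.0]
force: [0.6, -1.5, -0.2]
opening: 0.002
```

```bash
cat >> h.py <<'E'
def rel(s,P,yaw):
    """shift mm / turn to TCP position P, tool down with tool x at yaw"""
    Q=rot(s['eef_rot']); t=Q.inv().apply(np.array(P)-s['ee_pos'])*1000
    ex=np.array([np.cos(yaw),np.sin(yaw),0]);ez=np.array([0,0,-1.]);W=R.from_matrix(np.c_[ex,np.cross(ez,ex),ez])
    return t.round(1),(Q.inv()*W).as_rotvec().round(4)
E
python3 - <<'E'
from h import *
s=sense();print(s['time'],s['ee_pos'],s['force'],s['opening']);print(rel(s,(.538,-.026,.23),np.radians(97)))
E
```

```text
0.9833 [ 0.45206168 -0.15490565  0.23127824] [ 0.57458204 -1.46702863 -0.16760909] 0.0015478482725845772
(array([119.9,  98.1,   1.4]), array([-0.    , -0.0009, -0.0241]))
```

Request:
servo_tool(targets="1 120 98 0 0 0 -0.024;1 120 98 0 0 0 -0.024;1 120 98 0 0 0 -0.024;1 120 98 0 0 0 -0.024;1 120 98 0 0 0 -0.024;1 120 98 0 0 0 -0.024")

```text
time: 1.48
ee_pos: [0.5382, -0.0243, 0.2307]
eef_rot: [-0.001, 0.661, 0.75, -0.0]
force: [-0.3, -0.4, 0.1]
opening: -0.001
```

Run:
```python
from h import *
s=sense();print(s['time'],s['ee_pos'],s['eef_rot'],s['force'],s['opening'])
im=camera("wrist")[:,:,::-1].copy(); cv2.imwrite("pics/w1.png",im)
O=np.array([.536,-.006]);ex=np.array([-.12,.993]);ey=np.array([-.993,-.12])
for x,y,z in [(29,12,173),(29,-12,173),(184,15,110),(184,-15,110),(140,15,110),(76,14,173),(76,-14,173),(103,0,173)]:
    p=wproj([*(O+ex*x/1e3+ey*y/1e3),z/1e3],s); cv2.circle(im,tuple(int(v) for v in p),3,(255,0,255),1)
cv2.imwrite("pics/w1o.png",im)
cv2.imwrite("pics/s1.png",camera("scene")[:,:,::-1])
```

```text
1.4833 [ 0.53824351 -0.02425698  0.23069299] [-8.29285474e-04  6.61396350e-01  7.50036118e-01 -5.26241221e-05] [-0.30270679 -0.42358294  0.08576631] -0.0007825357499724747
```

View pics/w1o.png

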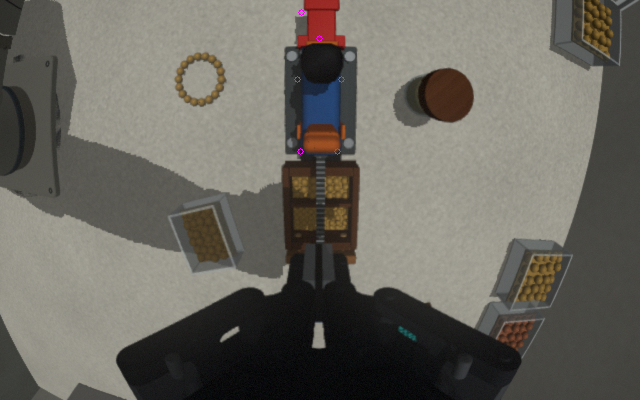

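View pics/s1.png

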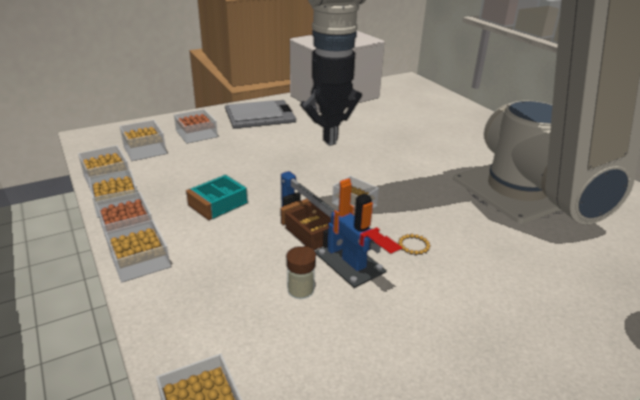

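Run:
```python
from h import *
im=cv2.imread("pics/w1.png"); cv2.imwrite("pics/w1c.png",cv2.resize(im[0:175,270:370],(400,700)[:2],interpolation=2)[:600])
s=sense()
O=np.array([.536,-.006]);ex=np.array([-.12,.993]);ey=np.array([-.993,-.12])
def cl(p):p=p[:2]-O;return (p@ex*1e3).round(1),(p@ey*1e3).round(1)
for p,z in [((303,150),.173),((340,150),.173),((303,130),.173),((340,130),.173),((303,45),.11),((345,45),.11),((320,180),.09),((320,235),.09)]: print(p,cl(wplane(p,s,z)))
```

```text
(303, 150) (np.float64(28.0), np.float64(11.4))
(340, 150) (np.float64(28.1), np.float64(-12.8))
(303, 130) (np.float64(41.2), np.float64(11.3))
(340, 130) (np.float64(41.3), np.float64(-12.6))
(303, 45) (np.float64(108.6), np.float64(14.4))
(345, 45) (np.float64(108.9), np.float64(-20.6))
(320, 180) (np.float64(-13.8), np.float64(-0.3))
(320, 235) (np.float64(-70.9), np.float64(-0.5))
```

View pics/w1c.png

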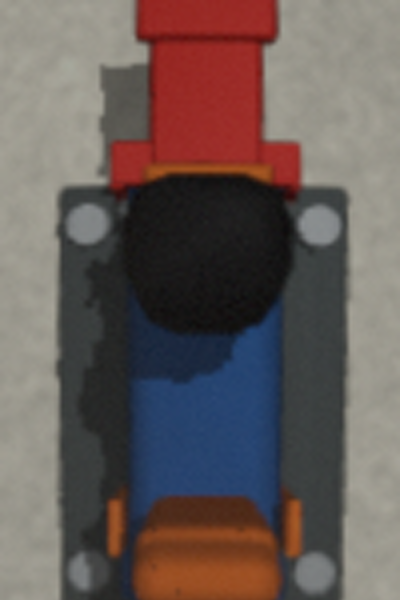

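Request:
servo_tool(targets="1 13 0.7 38 0 0 0;1 24 0.7 74 0 0 0;1 24 0.7 74 0 0 0;1 24 0.7 74 0 0 0;1 28 0.7 74 0 0 0;1 28 0.7 74 0 0 0")

```text
time: 2.08
ee_pos: [0.5358, 0.0012, 0.1595]
eef_rot: [0.001, 0.663, 0.749, 0.001]
force: [-0.2, 0.0, 0.5]
opening: 0.003
```

```bash
cat >> h.py <<'E'
O=np.array([.536,-.006]);ex=np.array([-.12,.993]);ey=np.array([-.993,-.12])
def st():
    s=sense(); p=s['ee_pos'][:2]-O
    print("t %.2f x %.1f y %.1f z %.1f | Fx %.1f Fy %.1f Fz %.1f"%(s['time'],p@ex*1e3,p@ey*1e3,s['ee_pos'][2]*1e3,s['force'][:2]@ex,s['force'][:2]@ey,s['force'][2]))
    return s
E
python3 - <<'E'
from h import *
st();cv2.imwrite("pics/w2.png",camera("wrist")[:,:,::-1])
E
```

```text
t 2.08 x 7.1 y -0.7 z 159.5 | Fx 0.0 Fy 0.2 Fz 0.5
```

View pics/w2.png

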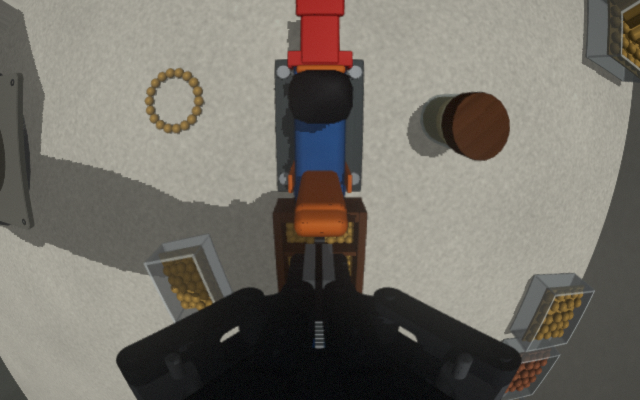

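Request:
servo_tool(targets="1 6 0 3 0 0 0;1 12 0 3 0 0 0;1 17 0 3 0 0 0;1 17 0 3 0 0 0;1 17 0 3 0 0 0")

```text
time: 2.55
ee_pos: [0.5339, 0.0184, 0.1567]
eef_rot: [0.001, 0.663, 0.749, 0.001]
force: [-0.2, -2.1, 0.9]
opening: 0.004
```

Run:
```python
from h import *
st()
```

```text
t 2.55 x 24.4 y -0.9 z 156.7 | Fx -2.1 Fy 0.4 Fz 0.9
```

Request:
servo_tool(targets="1 6 0 0 0 0 0;1 12 0 0 0 0 0;1 17 0 0 0 0 0;1 20 0 0 0 0 0;1 20 0 0 0 0 0;1 20 0 0 0 0 0")

```text
time: 3.05
ee_pos: [0.5313, 0.0384, 0.1565]
eef_rot: [0.001, 0.662, 0.749, 0.001]
force: [0.7, -3.9, -1.0]
opening: -0.003
```

Run:
```python
from h import *
st()
a=camera("side")[165:305,280:440];b=camera("scene")[130:270,260:440]
cv2.imwrite("pics/c3.png",np.hstack([cv2.resize(x,None,fx=2.2,fy=2.2,interpolation=2) for x in(a,b)])[:,:,::-1])
```

```text
t 3.05 x 44.6 y -0.7 z 156.5 | Fx -4.0 Fy -0.2 Fz -1.0
```

View pics/c3.png

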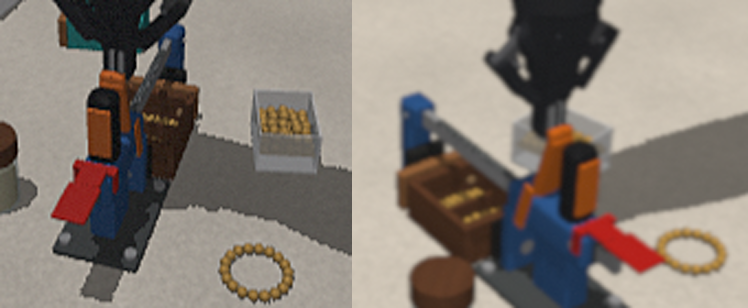

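Request:
servo_tool(targets="1 2 0 0 0 0 0;1 3 0 0 0 0 0;1 3 0 0 0 0 0")

```text
time: 3.4
ee_pos: [0.531, 0.041, 0.1566]
eef_rot: [0.001, 0.663, 0.749, 0.001]
force: [0.3, -5.2, -1.3]
opening: -0.001
```

Run:
```python
from h import *
st()
```

```text
t 3.40 x 47.2 y -0.7 z 156.6 | Fx -5.2 Fy 0.4 Fz -1.3
```

Return to x≈11, then another look at the jaw and next stroke.

Request:
servo_tool(targets="1 -20 0 0 0 0 0;1 -36 0 0 0 0 0;1 -36 0 0 0 0 0;1 -36 0 0 0 0 0")

```text
time: 3.73
ee_pos: [0.5355, 0.0052, 0.1566]
eef_rot: [0.001, 0.663, 0.749, 0.001]
force: [0.3, 0.5, 0.8]
opening: 0.0
```

```bash
cat >> h.py <<'E'
def look(name):
    b=camera("scene"); cv2.imwrite("pics/%s_full.png"%name,b[:,:,::-1])
    b=b[150:260,260:400]
    cv2.imwrite("pics/%s.png"%name,cv2.resize(b,None,fx=5,fy=5,interpolation=2)[:,:,::-1])
E
python3 - <<'E'
from h import *
st(); look("c4")
a=cv2.imread("pics/scene0.png"); b=cv2.imread("pics/c4_full.png")
for im in(a,b):
    h=cv2.cvtColor(im,cv2.COLOR_BGR2HSV)[165:215,270:305]; m=((h[...,0]>105)&(h[...,0]<125)&(h[...,1]>120)); ys,xs=np.nonzero(m); print(xs.mean()+270,ys.mean()+165,m.sum(), xs.min()+270,ys.min()+165)
E
```

```text
t 3.73 x 11.2 y -0.8 z 156.6 | Fx 0.5 Fy -0.4 Fz 0.8
287.0761421319797 183.73096446700507 197 282 172
288.24242424242425 184.64141414141415 198 283 173
```

View pics/c4.png

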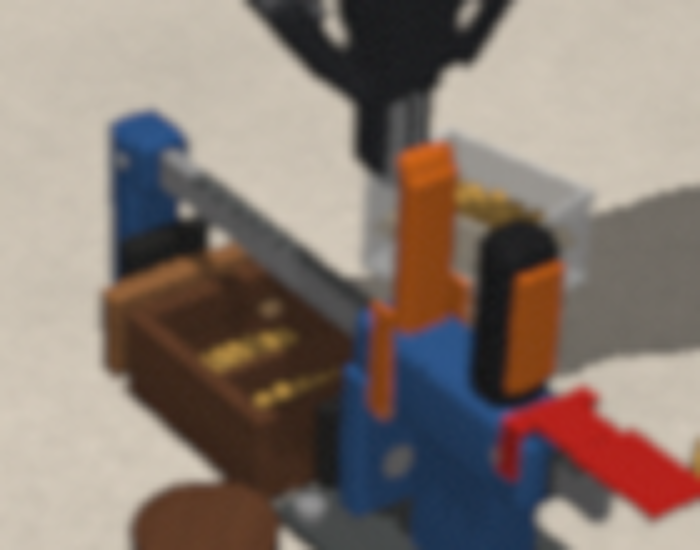

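Run:
```python
from h import *
p=np.array([.556,-.17,.09]); q=p+np.r_[ex,0]*.005
print(proj("scene",q)-proj("scene",p))
for n in("scene0","c4_full"):
    im=cv2.imread(f"pics/{n}.png"); 
    # wood masks: tray extent
    h=cv2.cvtColor(im,cv2.COLOR_BGR2HSV)[195:250,275:335]; m=(h[...,0]<15)&(h[...,1]>90)&(h[...,2]<110); ys,xs=np.nonzero(m); print(xs.mean(),ys.mean(),m.sum())
```

```text
[1.22255432 0.94114092]
30.21764705882353 29.095588235294116 1360
30.129316678912563 28.99706098457017 1361
```

Request:
servo_tool(targets="1 8 0 0 0 0 0;1 16 0 0 0 0 0;1 24 0 0 0 0 0;1 30 0 0 0 0 0;1 36 0 0 0 0 0;1 36 0 0 0 0 0;1 36 0 0 0 0 0")

```text
time: 4.37
ee_pos: [0.5308, 0.0421, 0.1567]
eef_rot: [0.001, 0.662, 0.749, 0.001]
force: [-1.1, -3.5, 0.8]
opening: 0.003
```

Request:
servo_tool(targets="1 -12 0 0 0 0 0;1 -24 0 0 0 0 0;1 -36 0 0 0 0 0;1 -36 0 0 0 0 0;1 -36 0 0 0 0 0")

```text
time: 4.78
ee_pos: [0.5353, 0.0051, 0.1566]
eef_rot: [0.001, 0.663, 0.748, 0.001]
force: [0.1, 1.0, -0.4]
opening: 0.001
```

```bash
cat >> h.py <<'E'
def jaw(name):
    r=[]
    for n in("scene0",name+"_full"):
        im=cv2.imread(f"pics/{n}.png")
        h=cv2.cvtColor(im,cv2.COLOR_BGR2HSV)[165:215,270:308]; m=((h[...,0]>105)&(h[...,0]<125)&(h[...,1]>120)); ys,xs=np.nonzero(m)
        h=cv2.cvtColor(im,cv2.COLOR_BGR2HSV)[195:250,275:335]; m=(h[...,0]<15)&(h[...,1]>90)&(h[...,2]<110); y2,x2=np.nonzero(m)
        r.append([xs.mean(),ys.mean(),x2.mean(),y2.mean()])
    print((np.array(r[1])-r[0]).round(2), "jaw mm ~", round((r[1][0]-r[0][0])/1.22*5,1))
E
python3 - <<'E'
from h import *
st(); look("c5"); jaw("c5")
E
```

```text
t 4.78 x 11.1 y -0.6 z 156.6 | Fx 0.9 Fy -0.2 Fz -0.4
[ 2.45  2.08 -0.08 -0.14] jaw mm ~ 10.0
```

View pics/c5.png

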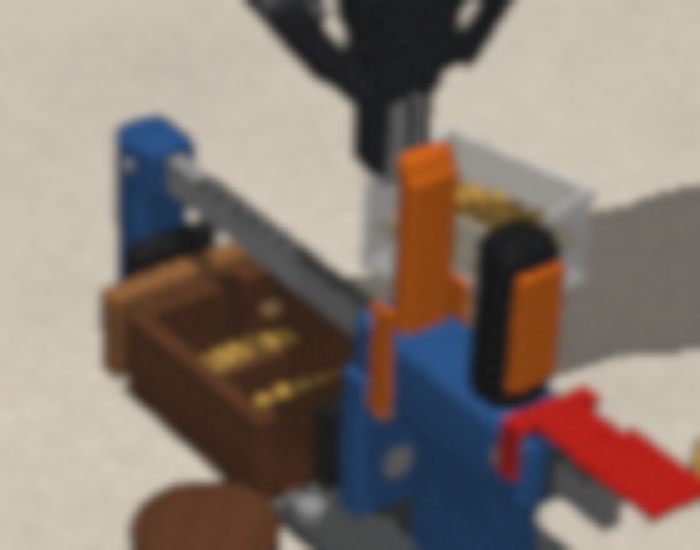

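Request:
servo_tool(targets="1 8 0 0 0 0 0;1 16 0 0 0 0 0;1 24 0 0 0 0 0;1 30 0 0 0 0 0;1 36 0 0 0 0 0;1 36 0 0 0 0 0;1 36 0 0 0 0 0")

```text
time: 5.42
ee_pos: [0.5306, 0.0421, 0.1566]
eef_rot: [0.001, 0.662, 0.749, 0.001]
force: [-0.4, -3.3, 0.9]
opening: -0.003
```

Request:
servo_tool(targets="1 -12 0 0 0 0 0;1 -24 0 0 0 0 0;1 -36 0 0 0 0 0;1 -36 0 0 0 0 0;1 -36 0 0 0 0 0")

```text
time: 5.83
ee_pos: [0.5351, 0.0051, 0.1565]
eef_rot: [0.0, 0.663, 0.748, 0.001]
force: [0.2, -1.2, -0.1]
opening: -0.002
```

Run:
```python
from h import *
st(); look("c6"); jaw("c6")
```

```text
t 5.83 x 11.1 y -0.4 z 156.5 | Fx -1.2 Fy -0.1 Fz -0.1
[3.54 3.08 0.49 0.54] jaw mm ~ 14.5
```

View pics/c6.png

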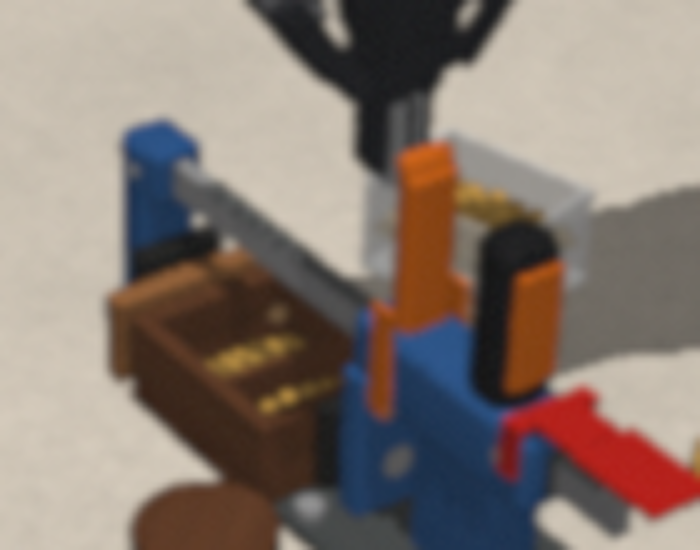

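Request:
servo_tool(targets="1 8 0 0 0 0 0;1 16 0 0 0 0 0;1 21 0 0 0 0 0;1 26 0 0 0 0 0;1 26 0 0 0 0 0")

```text
time: 6.3
ee_pos: [0.5316, 0.0325, 0.1565]
eef_rot: [0.0, 0.663, 0.749, 0.001]
force: [1.3, -3.6, -2.2]
opening: -0.0
```

Request:
servo_tool(targets="1 4 0 0 0 0 0;1 8 0 0 0 0 0;1 11 0 0 0 0 0;1 11 0 0 0 0 0")

```text
time: 6.63
ee_pos: [0.5302, 0.0432, 0.1563]
eef_rot: [0.001, 0.662, 0.749, 0.0]
force: [1.3, -8.8, -2.0]
opening: 0.004
```

Run:
```python
from h import *
st(); look("c7"); jaw("c7")
```

```text
t 6.63 x 49.5 y -0.1 z 156.3 | Fx -8.9 Fy -0.2 Fz -2.0
[5.23 4.17 0.79 1.12] jaw mm ~ 21.4
```

Request:
servo_tool(targets="1 -13 0 0 0 0 0;1 -26 0 0 0 0 0;1 -38 0 0 0 0 0;1 -38 0 0 0 0 0;1 -38 0 0 0 0 0")

```text
time: 7.1
ee_pos: [0.5349, 0.0044, 0.1563]
eef_rot: [0.001, 0.663, 0.749, 0.0]
force: [-0.1, -1.1, 0.0]
opening: 0.005
```

Run:
```python
from h import *
st(); look("c8"); jaw("c8")
```

```text
t 7.10 x 10.5 y -0.2 z 156.3 | Fx -1.1 Fy 0.3 Fz 0.0
[4.72 4.08 0.95 1.03] jaw mm ~ 19.3
```

View pics/c8.png

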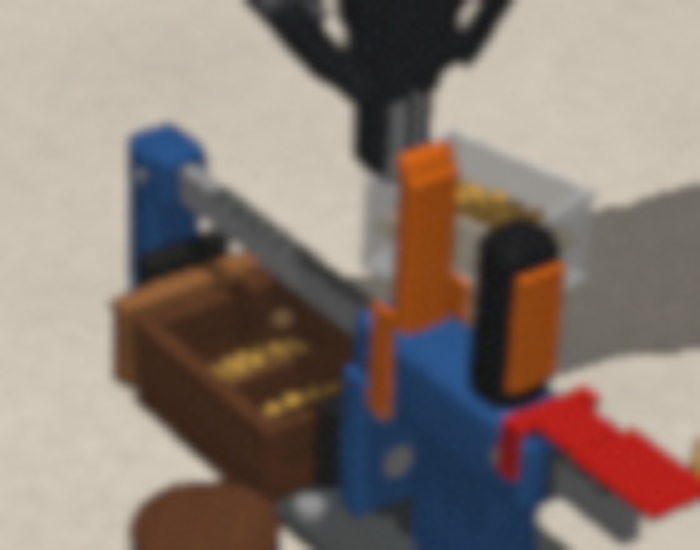

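Request:
servo_tool(targets="1 8 0 0 0 0 0;1 16 0 0 0 0 0;1 21 0 0 0 0 0;1 23 0 0 0 0 0;1 23 0 0 0 0 0")

```text
time: 7.57
ee_pos: [0.532, 0.0279, 0.1561]
eef_rot: [0.002, 0.663, 0.749, -0.001]
force: [1.4, -8.0, -3.5]
opening: 0.004
```

Request:
servo_tool(targets="1 3 0 0 0 0 0;1 6 0 0 0 0 0;1 6 0 0 0 0 0")

```text
time: 7.82
ee_pos: [0.5311, 0.034, 0.1559]
eef_rot: [0.002, 0.662, 0.749, -0.002]
force: [0.4, -7.8, -3.0]
opening: 0.005
```

Request:
servo_tool(targets="1 3 0 0 0 0 0;1 6 0 0 0 0 0;1 6 0 0 0 0 0")

```text
time: 8.07
ee_pos: [0.5303, 0.04, 0.1556]
eef_rot: [0.003, 0.662, 0.749, -0.003]
force: [1.6, -7.9, -3.5]
opening: -0.004
```

Run:
```python
from h import *
st()
```

```text
t 8.07 x 46.4 y 0.2 z 155.6 | Fx -8.1 Fy -0.6 Fz -3.5
```

Request:
servo_tool(targets="1 2 0 0 0 0 0;1 3 0 0 0 0 0;1 3 0 0 0 0 0")

```text
time: 8.32
ee_pos: [0.5299, 0.0428, 0.1555]
eef_rot: [0.004, 0.662, 0.749, -0.004]
force: [1.3, -9.0, -2.7]
opening: -0.001
```

Request:
servo_tool(targets="1 -13 0 0 0 0 0;1 -26 0 0 0 0 0;1 -38 0 0 0 0 0;1 -38 0 0 0 0 0;1 -38 0 0 0 0 0")

```text
time: 8.73
ee_pos: [0.5345, 0.0043, 0.1558]
eef_rot: [0.004, 0.663, 0.749, -0.004]
force: [-1.2, 0.2, 0.1]
opening: 0.002
```

Run:
```python
from h import *
s=st(); look("c9"); jaw("c9"); print(rel(s,[*(O+ex*.011-ey*.0005),.157],np.radians(97)))
```

```text
t 8.73 x 10.4 y 0.2 z 155.8 | Fx 0.3 Fy 1.2 Fz 0.1
[6.13 4.82 1.3  1.76] jaw mm ~ 25.1
(array([ 0.6,  0.7, -1.2]), array([-0.0005,  0.0105, -0.0003]))
```

View pics/c9.png

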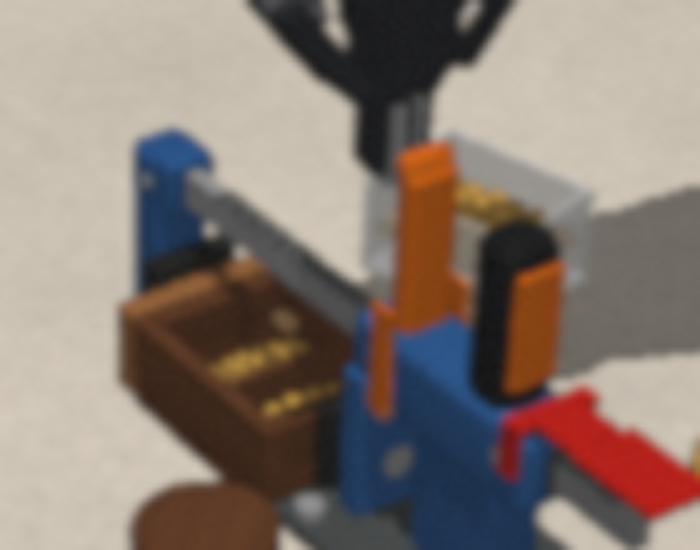

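Request:
servo_tool(targets="1 8 0.7 -1 0 0.01 0;1 14 0.7 -1 0 0.01 0;1 18 0.7 -1 0 0.01 0;1 18 0.7 -1 0 0.01 0")

```text
time: 9.12
ee_pos: [0.5329, 0.0235, 0.1567]
eef_rot: [0.0, 0.662, 0.749, -0.001]
force: [0.4, -2.7, 0.2]
opening: -0.0
```

Request:
servo_tool(targets="1 2 0 0 0 0 0;1 4 0 0 0 0 0;1 4 0 0 0 0 0")

```text
time: 9.37
ee_pos: [0.5324, 0.027, 0.1566]
eef_rot: [0.001, 0.662, 0.749, -0.001]
force: [0.5, -8.1, -1.3]
opening: -0.001
```

Request:
servo_tool(targets="1 2 0 0 0 0 0;1 4 0 0 0 0 0;1 4 0 0 0 0 0")

```text
time: 9.62
ee_pos: [0.532, 0.0303, 0.1563]
eef_rot: [0.002, 0.662, 0.749, -0.002]
force: [0.7, -8.7, -3.2]
opening: 0.001
```

Run:
```python
from h import *
st()
```

```text
t 9.62 x 36.6 y -0.4 z 156.3 | Fx -8.7 Fy 0.3 Fz -3.2
```

Request:
servo_tool(targets="1 2 0 0 0 0 0;1 4 0 0 0 0 0;1 4 0 0 0 0 0")

```text
time: 9.87
ee_pos: [0.5316, 0.0337, 0.156]
eef_rot: [0.002, 0.662, 0.749, -0.003]
force: [1.0, -7.6, -2.3]
opening: 0.003
```

Request:
servo_tool(targets="1 1 0 0 0 0 0;1 3 0 0 0 0 0;1 3 0 0 0 0 0")

```text
time: 10.12
ee_pos: [0.5313, 0.0357, 0.1557]
eef_rot: [0.003, 0.662, 0.749, -0.004]
force: [1.3, -9.9, -2.5]
opening: -0.001
```

Run:
```python
from h import *
st(); look("c10"); jaw("c10")
```

```text
t 10.12 x 42.0 y -0.4 z 155.7 | Fx -10.0 Fy -0.1 Fz -2.5
[7.29 5.61 1.44 2.11] jaw mm ~ 29.9
```

View pics/c10.png

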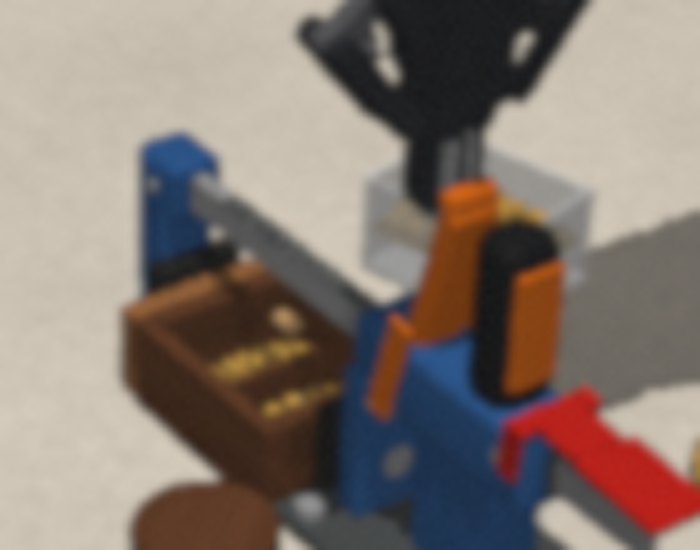

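Request:
servo_tool(targets="1 1 0 0 0 0 0;1 2 0 0 0 0 0;1 2 0 0 0 0 0")

```text
time: 10.42
ee_pos: [0.5313, 0.0365, 0.1556]
eef_rot: [0.004, 0.663, 0.749, -0.005]
force: [1.4, -11.9, -1.6]
opening: -0.001
```

Request:
servo_tool(targets="1 1 0 0 0 0 0;1 2 0 0 0 0 0;1 2 0 0 0 0 0")

```text
time: 10.67
ee_pos: [0.5312, 0.0371, 0.1555]
eef_rot: [0.006, 0.663, 0.749, -0.007]
force: [1.0, -12.1, -1.1]
opening: 0.002
```

Run:
```python
from h import *
st()
```

```text
t 10.67 x 43.4 y -0.4 z 155.5 | Fx -12.2 Fy 0.5 Fz -1.1
```

Request:
servo_tool(targets="1 2 0 0 0 0 0;1 3 0 0 0 0 0;1 4 0 0 0 0 0;1 4 0 0 0 0 0")

```text
time: 11.0
ee_pos: [0.5309, 0.0392, 0.1551]
eef_rot: [0.007, 0.663, 0.748, -0.009]
force: [1.7, -14.8, -3.3]
opening: -0.002
```

Run:
```python
from h import *
st()
```

```text
t 11.00 x 45.5 y -0.3 z 155.1 | Fx -14.9 Fy 0.1 Fz -3.3
```

Request:
servo_tool(targets="1 1 0 0 0 0 0;1 2 0 0 0 0 0;1 3 0 0 0 0 0;1 3 0 0 0 0 0")

```text
time: 11.33
ee_pos: [0.5308, 0.0401, 0.155]
eef_rot: [0.009, 0.664, 0.748, -0.01]
force: [1.0, -16.2, -0.8]
opening: 0.001
```

Run:
```python
from h import *
s=st(); print(sense()['force'], rot(s['eef_rot']).as_matrix()[:,2])
```

```text
t 11.33 x 46.4 y -0.3 z 155.0 | Fx -16.2 Fy 0.9 Fz -0.8
[  1.02370898 -16.21086937  -0.77700237] [-5.08263396e-04 -2.73979745e-02 -9.99624476e-01]
```

Request:
servo_tool(targets="1 1 0 0 0 0 0;1 2 0 0 0 0 0;1 2.8 0 0 0 0 0;1 2.8 0 0 0 0 0")

```text
time: 11.67
ee_pos: [0.5307, 0.0406, 0.1549]
eef_rot: [0.011, 0.664, 0.747, -0.012]
force: [1.6, -16.0, -1.6]
opening: 0.003
```

Run:
```python
from h import *
s=st(); look("c11"); st(); jaw("c11")
```

```text
t 11.67 x 46.9 y -0.3 z 154.9 | Fx -16.1 Fy 0.3 Fz -1.6
t 11.72 x 46.9 y -0.3 z 154.9 | Fx -16.0 Fy 1.4 Fz -1.0
[7.54 5.94 1.41 2.11] jaw mm ~ 30.9
```

View pics/c11.png

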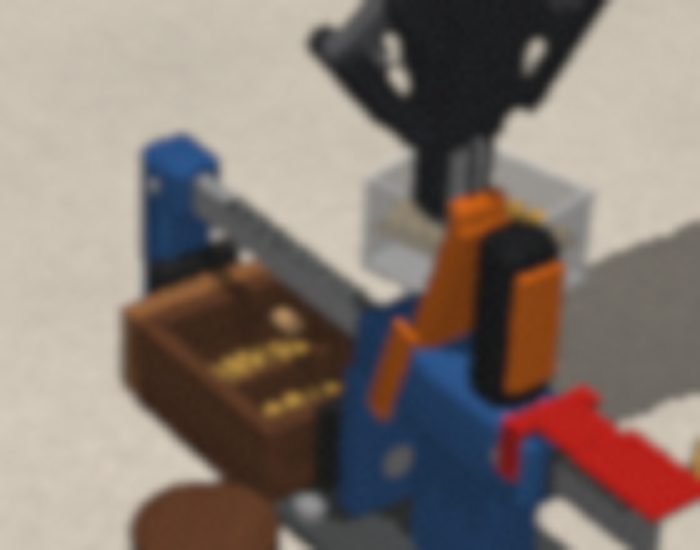

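Request:
servo_tool(targets="1 2 0 0 0 0 0;1 3 0 0 0 0 0;1 3.5 0 0 0 0 0;1 3.5 0 0 0 0 0;1 3.5 0 0 0 0 0;1 3.5 0 0 0 0 0")

```text
time: 12.22
ee_pos: [0.5306, 0.0415, 0.1547]
eef_rot: [0.013, 0.665, 0.747, -0.014]
force: [0.6, -18.5, -2.4]
opening: -0.001
```

Run:
```python
from h import *
s=st()
for i in range(4): camera("side"); st()
```

```text
t 12.22 x 47.8 y -0.3 z 154.7 | Fx -18.5 Fy 1.6 Fz -2.4
t 12.27 x 47.8 y -0.3 z 154.7 | Fx -17.5 Fy 1.3 Fz -0.7
t 12.32 x 47.8 y -0.3 z 154.7 | Fx -17.6 Fy 0.1 Fz -2.3
t 12.37 x 47.8 y -0.3 z 154.7 | Fx -17.8 Fy 0.5 Fz -1.9
t 12.42 x 47.8 y -0.3 z 154.7 | Fx -17.8 Fy 1.4 Fz -1.6
```

Run:
```python
from h import *
for i in range(10): camera("side")
im=camera("side")[165:305,280:440]; s=st()
cv2.imwrite("pics/d12.png",cv2.resize(im,None,fx=4,fy=4,interpolation=2)[:,:,::-1])
print(rel(s,[*(O+ex*.011-ey*.0005),.157],np.radians(97)))
```

```text
t 12.97 x 47.8 y -0.3 z 154.7 | Fx -17.4 Fy 0.6 Fz -1.5
(array([-36.8,   0.4,  -0.9]), array([-0.0048,  0.0384, -0.0066]))
```

View pics/d12.png

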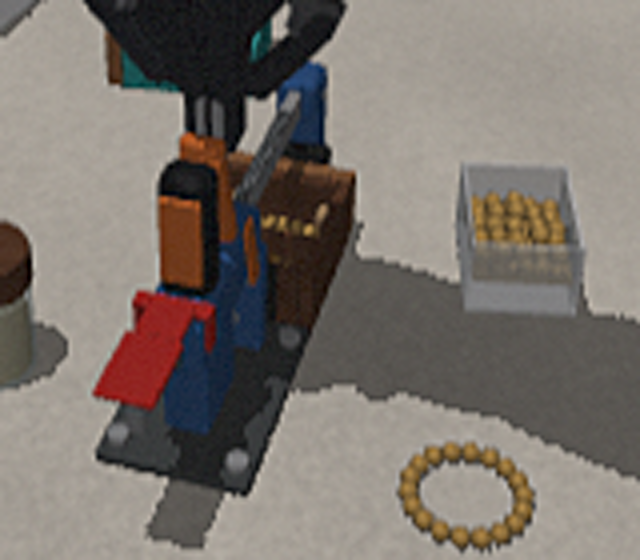

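Panel is home. Release the trigger, with the tilt taken out, and rise.

Request:
servo_tool(targets="1 -12 0 -1 0 0.01 0;1 -24 0 -1 0 0.02 0;1 -37 0 -1 0 0.038 -0.006;1 -37 0 -1 0 0.038 -0.006;1 -37 0 -40 0 0.038 -0.006;1 -37 0 -75 0 0.038 -0.006;1 -37 0 -75 0 0.038 -0.006")

```text
time: 13.55
ee_pos: [0.5367, 0.0083, 0.2372]
eef_rot: [0.002, 0.663, 0.749, 0.001]
force: [0.4, 0.6, 0.0]
opening: -0.002
```

Run:
```python
from h import *
s=st(); look("c13"); jaw("c13"); print(rel(s,[*(O+ex*.166-ey*.0007),.23],np.radians(97)))
cv2.imwrite("pics/w13.png",camera("wrist")[:,:,::-1])
```

```text
t 13.55 x 14.1 y -2.4 z 237.2 | Fx 0.5 Fy -0.5 Fz 0.0
[7.33 5.61 1.73 2.06] jaw mm ~ 30.0
(array([151.9,  -1.5,   6.9]), array([ 0.0034,  0.0019, -0.0004]))
```

View pics/w13.png

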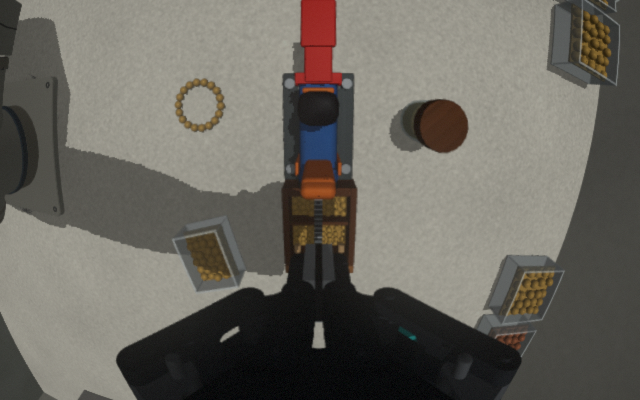

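View pics/c13.png

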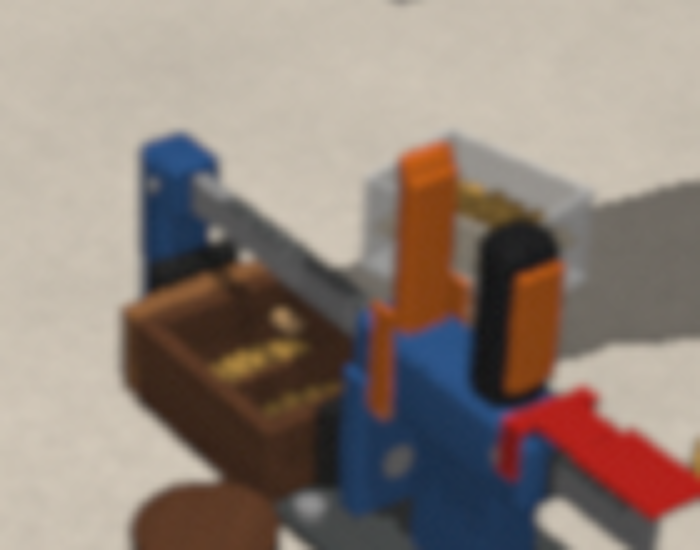

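Request:
servo_tool(targets="1 152 -1.5 7 0.003 0.002 0;1 152 -1.5 7 0.003 0.002 0;1 152 -1.5 7 0.003 0.002 0;1 152 -1.5 7 0.003 0.002 0;1 152 -1.5 7 0.003 0.002 0;1 152 -1.5 7 0.003 0.002 0")

```text
time: 14.15
ee_pos: [0.5143, 0.1609, 0.2241]
eef_rot: [-0.003, 0.661, 0.75, -0.002]
force: [0.2, -0.4, 0.2]
opening: 0.002
```

Run:
```python
from h import *
s=st(); print(rel(s,[*(O+ex*.166-ey*.0007),.118],np.radians(97)))
b=camera("side"); cv2.imwrite("pics/d14.png",cv2.resize(b[100:305,220:440],None,fx=3,fy=2.9)[:590,:,::-1])
cv2.imwrite("pics/s14.png",camera("scene")[:,:,::-1])
```

```text
t 14.15 x 168.4 y 1.5 z 224.1 | Fx -0.4 Fy -0.1 Fz 0.2
(array([ -2.5,   3. , 106. ]), array([-0.0071, -0.0014,  0.0034]))
```

View pics/d14.png

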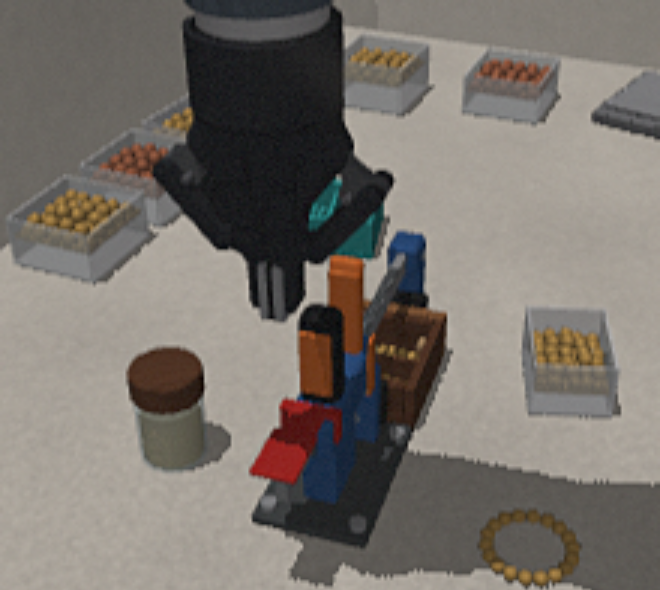

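View pics/s14.png

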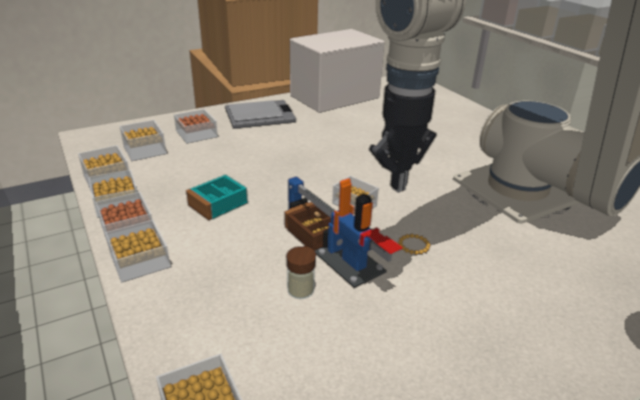

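Request:
servo_tool(targets="1 -2.5 3 40 -0.007 0 0.003;1 -2.5 3 80 -0.007 0 0.003;1 -2.5 3 104 -0.007 0 0.003;1 -2.5 3 104 -0.007 0 0.003;1 -2.5 3 104 -0.007 0 0.003")

```text
time: 14.67
ee_pos: [0.5173, 0.1559, 0.1201]
eef_rot: [-0.001, 0.664, 0.748, -0.0]
force: [0.3, 0.6, 0.6]
opening: -0.002
```

Run:
```python
from h import *
s=st()
```

```text
t 14.67 x 163.0 y -0.9 z 120.1 | Fx 0.6 Fy -0.4 Fz 0.6
```

Request:
servo_tool(targets="1 3 0 4 0 0 0;1 3 0 8 0 0 0;1 3 0 12 0 0 0;1 3 0 14 0 0 0;1 3 0 14 0 0 0")

```text
time: 15.08
ee_pos: [0.5174, 0.1592, 0.1068]
eef_rot: [-0.0, 0.664, 0.748, 0.001]
force: [0.6, 1.2, 1.9]
opening: -0.002
```

Run:
```python
from h import *
s=st();look("c15");jaw("c15")
```

```text
t 15.08 x 166.3 y -1.4 z 106.8 | Fx 1.1 Fy -0.7 Fz 1.9
[3.52 2.92 1.43 2.18] jaw mm ~ 14.4
```

Request:
servo_tool(targets="1 0 0 2 0 0 0;1 0 0 3.5 0 0 0;1 0 0 3.5 0 0 0;1 0 0 3.5 0 0 0;1 0 0 3.5 0 0 0;1 0 0 3.5 0 0 0;1 0 0 3.5 0 0 0;1 0 0 3.5 0 0 0;1 0 0 3.5 0 0 0;1 0 0 3.5 0 0 0")

```text
time: 15.97
ee_pos: [0.5174, 0.1591, 0.1034]
eef_rot: [-0.0, 0.664, 0.748, 0.0]
force: [2.0, 1.5, 1.4]
opening: -0.003
```

Run:
```python
from h import *
s=st();look("c16");jaw("c16")
```

```text
t 15.97 x 166.2 y -1.4 z 103.4 | Fx 1.2 Fy -2.2 Fz 1.4
[-1.07 -0.74  1.31  2.2 ] jaw mm ~ -4.4
```

Request:
servo_tool(targets="1 0 0 0 0 0 0;1 0 0 0 0 0 0;1 0 0 0 0 0 0;1 0 0 0 0 0 0;1 0 0 0 0 0 0;1 0 0 0 0 0 0;1 0 0 0 0 0 0;1 0 0 0 0 0 0;1 0 0 0 0 0 0;1 0 0 0 0 0 0")

```text
time: 16.85
ee_pos: [0.5175, 0.1591, 0.1033]
eef_rot: [-0.0, 0.664, 0.748, 0.0]
force: [1.1, 1.8, 1.6]
opening: 0.005
```

Run:
```python
from h import *
s=st();look("c17");jaw("c17")
```

```text
t 16.85 x 166.1 y -1.4 z 103.3 | Fx 1.7 Fy -1.3 Fz 1.6
[-1.12 -0.78  1.34  2.21] jaw mm ~ -4.6
```

View pics/c17.png

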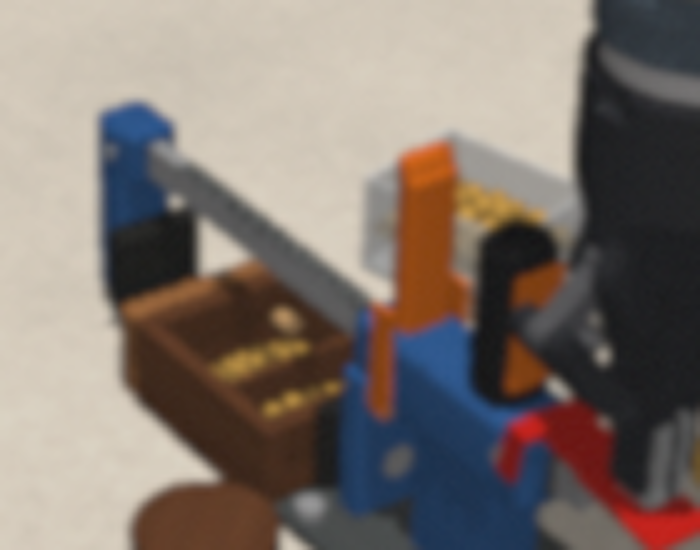

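Request:
servo_tool(targets="1 0 0 -8 0 0 0;1 0 0 -25 0 0 0;1 0 0 -60 0 0 0;1 0 0 -100 0 0 0;1 0 0 -120 0 0 0;1 0 0 -120 0 0 0;1 0 0 -120 0 0 0")

```text
time: 17.48
ee_pos: [0.5177, 0.1588, 0.2248]
eef_rot: [0.0, 0.664, 0.748, 0.001]
force: [-0.5, 0.7, -1.2]
opening: 0.004
```

Run:
```python
from h import *
s=st();look("c18");jaw("c18")
b=camera("side"); cv2.imwrite("pics/d18.png",cv2.resize(b[160:305,280:440],None,fx=4,fy=4)[:,:,::-1])
```

```text
t 17.48 x 165.9 y -1.7 z 224.8 | Fx 0.8 Fy 0.4 Fz -1.2
[-1.11 -0.84  1.38  2.2 ] jaw mm ~ -4.5
```

View pics/c18.png

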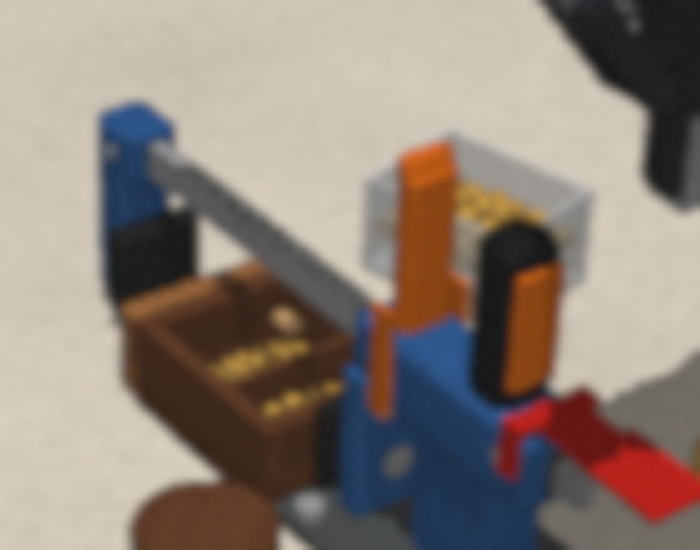

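View pics/d18.png

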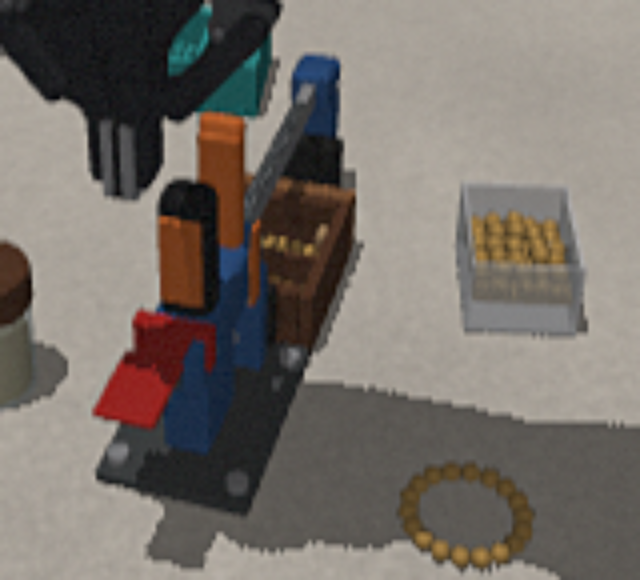

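```bash
python3 -c "
from plant import finish_job
print(finish_job())"
```

```text
the job is handed in; nothing more can be done
None
```

The panel is pressed home, the jaw is fully open and the tray is standing in the clamp. I handed the job in at about 17.6 s, with the arm clear of everything.

- **Squeezing:** I gave the trigger six squeezes with the shut fingertips, letting it spring right back each time. The jaw moved about 5 mm per squeeze. It slid the tray to the screw pad, then drove the panel in at 8–9 N on the trigger.
- **Final squeeze:** On the sixth squeeze the trigger went hard before its stop. I held it at about 17.6 N at the fingertip for roughly 0.7 s. Corrected for pushing slightly below the trigger pad, that is about 35 N on the tray. The highest reading was 18.5 N; forces were read only at the end of each move.
- **Release:** I held the tab down about 9 mm for roughly 2 s. The jaw ran back to about 4.5 mm beyond where it started and stayed there in three pictures in a row, so I take that as the open stop.

**Last checks:** The pictures show no gap at the panel, the trigger and tab back at rest, and the tub, jar and bracelet apparently where they were. The panel's fit was judged from the trigger force and the pictures, not measured directly. Jaw positions from the pictures are good to about 0.5 mm once the jaw is still. No check failed or disagreed.

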